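# Latch the jar slide in the reader and start the reading

### The arm

A 6-joint arm with a two-finger parallel gripper is mounted at the origin on a cart in front of the work surface, level with it; the furniture and walls round the work are solid. World frame = base frame: x ahead of the robot, y to its left, z up, the work surface at z = 0. Lengths are in mm, angles in rad, forces in N, time in s.
With the tool pointing down it reaches from about 350 to 875 mm from the base axis. Payload 4.2 kg.
Tool frame: the origin (TCP) lies on the mounting face of the last link; the fingertips stand 173 mm ahead of it and the grasp point (between the pads) lies 155 mm ahead of it; z points along the fingers, y is the direction in which the jaws open and shut (so a half turn about z gives the same grasp; the last joint's range is limited). The gripper opens to 85 mm and grips with 20 to 120 N. Pads are 22 mm wide; open, the fingers measure 114 mm over their backs; the gripper's body (76 mm by 85 mm) begins 54 mm behind the grasp point. The pads swing forward as they close: fully open they stand 13 mm farther back than shut.
Start: joints at [1.429, 0.385, 0.008, 0, -1.194, -0.259], TCP at [243.814, 575.461, 404.712] pointing down, gripper open.
Joint ranges: [-3.14, 3.14], [-1.21, 2.06], [-1.07, 1.41], [-3.16, 2.05], [-2.99, -0.16], [-3.1, 3.1]. Speed limits (rad/s): [2.79, 2.79, 3.14, 3.14, 3.14, 3.14].

### API

Orientations are given as a unit quaternion [x, y, z, w].
In Python, from bench import arm gives the robot as it stands.
- The arm moves only by the shell command python3 -m jog 'ROWS' [OPENING]. ROWS is JSON, a list that holds one entry, the list of rows, each a list of 4 numbers: the shift along the tool's x, y, z in mm, then the turn about the tool's z in degrees. In form: [[[x, y, z, spin], ...]]. A call has exactly 5 rows; each row is the pose to reach, as a shift and turn from the pose measured when the call began, along the tool's axes at that moment; what a row does not reach only later rows make up. A row lasts 1/8 s, in which the tool goes at most 62.5 mm and 10.7 degrees, less where a joint would pass 70% of its speed; a pose out of reach is approached as far as the arm can. A call with a gripper value outside its range is refused whole. OPENING is the finger opening in mm, from 0 to 85.4, set as the call begins (- or left out, the last holds). The fingers move at their own pace and stop on an object; the grip force is fixed at half the most. Time passes only in rows, so rows that repeat a pose let the fingers close, or fill a call up. It gives the time, the measured TCP pose, the force and the opening at its end, in the units of the state.
- arm.read_state(): the state, without advancing time (a new reading comes with each control period).
- arm.get_image(name): name is "scene" or "top" or "wrist"; returns (picture, depth): 384x512x3 uint8, blue, green, red; 384x512 float32, mm along the optical axis (not along the pixel's ray), 0 where there is no reading.
- arm.camera_params(name): a dict with "mtx" (3x3 intrinsics, pixels), "R" (3x3) and "t" (3): a world point X has camera coordinates R X + t. Camera axes: x right, y down, z forward; pixel columns grow to the right and rows downward; lengths in mm; the calibration is good to about 2 mm. A picture is of the moment at which its call begins: read the wrist's pose just before it. camera_params takes no time and is no camera call; for the wrist camera it gives the pose at the moment of the call.
- arm.job_done(): hands the job in, once; it reports no verdict.
The state is a dict: "clock": time; "joints": joint angles; "joint_vel": joint speeds; "joint_efforts": joint torques, N m; "position": TCP position; "ee_rot": TCP orientation; "contact_force": force on the tool from outside, world axes, zero at the start; "wrist_torque": the same for the moment, N m; "gripper_width": finger opening in mm.
Only numpy, scipy, OpenCV 4.12 (cv2) and the standard library are available. Lean on these libraries where they do the work, as an engineer would, in place of code of your own. Each camera call takes 0.05 s, during which the arm holds its last target.

### The job

Bring the sample jar into the reader: with closed fingertips push the front of the sprung carriage straight in, all the way to its end stop, then back off so that it springs back and catches on the stop pin at its middle position. With it latched there, press the round start button fully down from above and let go. Do not touch or lift the sample jar riding on the carriage, and leave the two spare jars and the weight beside the stand where they are.

Things in the scene. Friction and masses are not known exactly. Their poses are not given: they have to be found in the camera images.
- stand: Aluminium base plate of the reader, fixed to the worktop, 310 x 230 mm, 12 mm thick. Origin on its underside: the front edge is 125 mm from it, the back edge 185 mm; x is the push direction, y left. On it: carriage between two rails, two black reader posts 88 mm high either side, stop pin bracket, start button.
- push_face (a point): Centre of the front face of the carriage (white block, black rubber front plate), 38 mm above the worktop; the plate is 94 mm wide and reaches from 16 to 60 mm above the worktop. x axis: level, the push direction, into the stand and away from the robot; y left across the face; z up. Travels with the carriage. The block behind is 79 mm deep, 60 mm high.
- carriage (a joint): Travel of the carriage, m: 0 = out (start), 0.060 = hard end stop. A damped spring drives it out: 3 N at 0, 7 N at 0.060, some 2 N more while its tooth lifts the pin (0.010 to 0.035), 2 N more when pushed at 0.05 m/s. Once past 0.036 and let go, it comes back within a second and rests on the pin at 0.036, the middle position, the jar between the two black reader posts.
- stop_pin (a joint): Lift of the sprung stop pin, m: 0 = down, as it starts; up to about 0.010 as the tooth on the carriage's left side rides under it. Drops back to 0 by itself.
- pin_head (a point): Top of the stop pin's black head (16 mm across), 73 mm above the worktop when down, in a steel bracket at the carriage's left side, 77 mm further in than the push face at the start and 60 mm to its left. Not to be handled.
- start_button_top (a point): Centre of the top of the round metal start button, 30 mm across, 34 mm above the worktop, in a black housing on the base plate near its front right corner (30 mm further in than the push face at the start, 88 mm to its right). Pressed straight down.
- start_button (a joint): How far the start button is pressed, m: 0 = up, 0.006 = fully down. Sprung: fully down takes about 4 N, and it comes up by itself.
- jar_mid (a point): Centre (half-way up) of the sample jar, 44 mm across and 60 mm high with a white lid, standing loose in a cup on the carriage, 115 mm behind the push face; its top is 86 mm above the worktop.
- seat (a point): Centre of the floor of the cup on the carriage, 26 mm above the worktop; travels with the carriage. The jar's centre is 30 mm above it.
- spare_jar_a_mid (a point): Centre (half-way up) of a spare jar, 52 mm across, 72 mm high, loose on the worktop to the right of the stand. Leave alone.
- spare_jar_b_mid (a point): Centre of the other spare jar, 52 mm across, 72 mm high, loose on the worktop to the left of the stand. Leave alone.
- weight_mid (a point): Centre of a metal calibration weight, 27 mm across, 48 mm high, loose on the worktop to the left of the stand, nearer the robot. Leave alone.

How it is judged:
By the outcome, as a careful person would: the job done as asked, in the order asked, and still so for the second after the job is handed in, with the robot touching nothing.
It also fails if it takes over 48 s, if anything falls off the work surface, if the arm or the gripper's body presses on something with over 40 N, if the wrist force passes 120 N, or if a joint passes its speed limit or range.

## Working session

There is one attempt and no reset: what is moved stays moved. The work goes in short steps, Python scripts to look and compute and a shell command to move; the robot and the scene stay as the last step left them, time stands still between calls to the robot, and variables do not carry over. Pictures are saved under pics/ and viewed, and the job is handed in when it is done.

```bash
ls; mkdir -p pics; python3 - <<'E'
from bench import arm
import cv2,numpy as np
print(arm.read_state())
for n in("scene","top"):
    im,d=arm.get_image(n);cv2.imwrite(f"pics/{n}0.png",im);np.savez(f"{n}0.npz",im=im,d=d);p=arm.camera_params(n);print(n,p)
E
```

```text
pics
{'clock': 0.0, 'joints': array([ 1.42861427e+00,  3.85548509e-01,  6.63178585e-03, -5.09897184e-04,
       -1.19399681e+00, -2.58598093e-01]), 'joint_vel': array([ 9.23213942e-04,  3.76164666e-04, -9.34844010e-04,  9.98360687e-05,
       -4.03160273e-04, -1.33661379e-03]), 'joint_efforts': array([ 4.51641881e-04, -3.92283475e+01,  1.88396412e+01,  4.18599218e+00,
       -4.62396769e-03, -6.17328780e-06]), 'position': array([243.72188074, 575.29617647, 403.62674783]), 'ee_rot': array([ 9.79969704e-01, -1.99143672e-01, -1.74978162e-04,  1.07059322e-03]), 'contact_force': array([-0.20012398,  0.29973248,  1.10983163]), 'wrist_torque': array([0.04645259, 0.01325639, 0.02776822]), 'gripper_width': 85.22035265346219}
scene {'mtx': array([[450.97197658,   0.        , 250.94693117],
       [  0.        , 450.97197658, 196.02292576],
       [  0.        ,   0.        ,   1.        ]]), 'R': array([[ 0.60619708, -0.79509394,  0.01872754],
       [-0.50645814, -0.40407634, -0.76172335],
       [ 0.61320898,  0.45226976, -0.6476317 ]]), 't': array([-341.70294403,  438.23363471,  481.04006081])}
top {'mtx': array([[386.97672109,   0.        , 249.81900176],
       [  0.        , 386.97672109, 191.38399324],
       [  0.        ,   0.        ,   1.        ]]), 'R': array([[ 0.03737421, -0.99929578,  0.00333278],
       [-0.97859334, -0.03727496, -0.20239973],
       [ 0.20238142,  0.00430309, -0.97929732]]), 't': array([ 84.98181129, 658.96087774, 891.3972272 ])}
```

View pics/scene0.png

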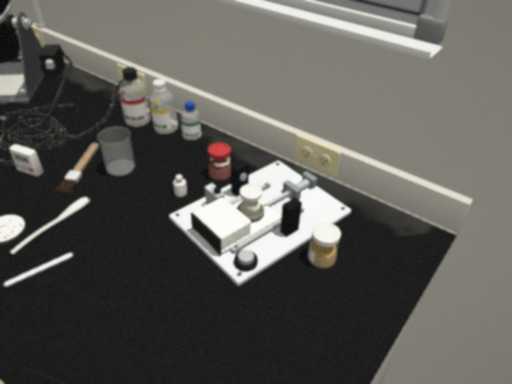

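View pics/top0.png

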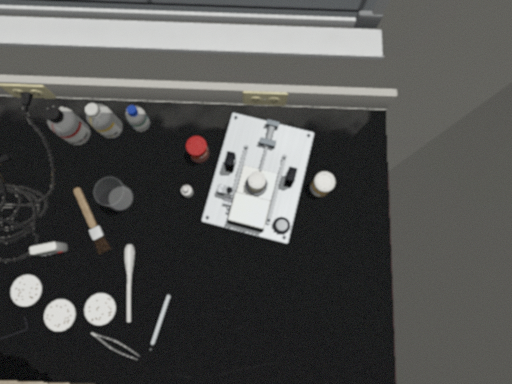

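The top view shows the plate at about (202–314, 114–243). The carriage front is near (248,229), the button at (282,226), the jar lid at (257,181), and the spares at (197,149) and (323,184). Next I'll compute metric positions for these.

```bash
cat > h.py <<'E'
import numpy as np,cv2
def ray(p,uv,z):
    uv=np.atleast_2d(np.asarray(uv,float));K,R,t=p["mtx"],p["R"],p["t"]
    d=np.c_[uv,np.ones(len(uv))]@np.linalg.inv(K).T@R; c=-R.T@t
    return c+d*((z-c[2])/d[:,2])[:,None]
def proj(p,X):
    x=np.atleast_2d(X)@p["R"].T+p["t"]; x=x@p["mtx"].T; return x[:,:2]/x[:,2:]
E
python3 - <<'E'
from bench import arm
from h import *
for n,(x0,x1,y0,y1) in {"top":(190,350,100,255),"scene":(150,360,140,295)}.items():
    im=np.load(n+"0.npz")["im"]
    p=arm.camera_params(n)
    g=cv2.cvtColor(im,cv2.COLOR_BGR2GRAY); m=(g>100).astype(np.uint8)
    m2=np.zeros_like(m);m2[y0:y1,x0:x1]=m[y0:y1,x0:x1]
    cs,_=cv2.findContours(m2,0,2);c=max(cs,key=cv2.contourArea)[:,0]
    w=ray(p,c,12)[:,:2].astype(np.float32)
    r=cv2.minAreaRect(w);print(n,r,cv2.boxPoints(r).round(1).tolist())
    cv2.imwrite(f"pics/{n}crop.png",cv2.resize(im[y0:y1,x0:x1],None,fx=3.7,fy=3.7,interpolation=cv2.INTER_CUBIC))
E
```

```text
top ((712.964599609375, 87.56660461425781), (234.56375122070312, 318.214111328125), 77.57470703125) [[532.2999877929688, 7.300000190734863], [843.0999755859375, -61.20000076293945], [893.5999755859375, 167.89999389648438], [582.7999877929688, 236.3000030517578]]
scene ((703.4721069335938, 64.89437866210938), (328.1037902832031, 347.8273620605469), 68.1023941040039) [[480.8999938964844, -22.5], [803.7000122070312, -152.1999969482422], [926.0, 152.1999969482422], [603.2999877929688, 282.0]]
```

View pics/topcrop.png

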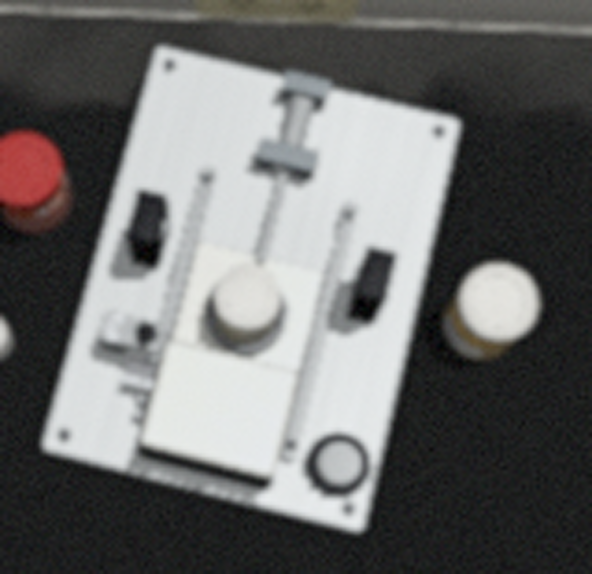

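View pics/scenecrop.png

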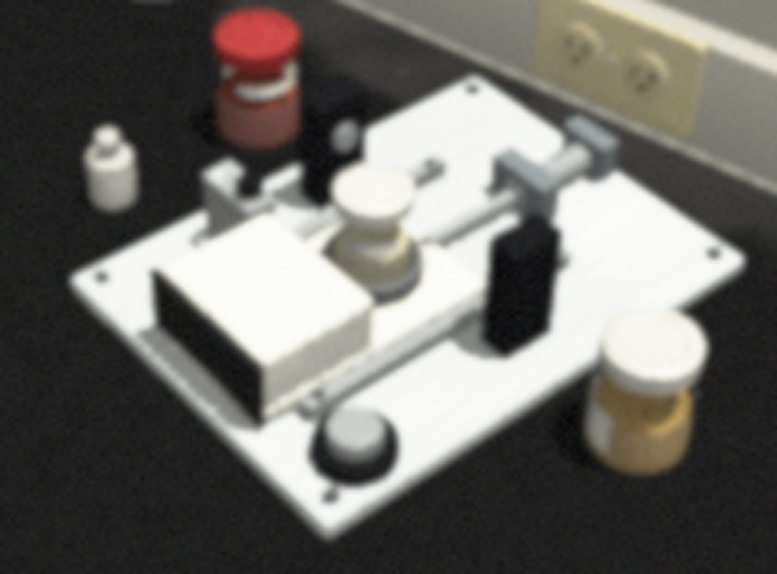

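```bash
python3 - <<'E'
from bench import arm
from h import *
o={"top":(190,100),"scene":(150,140)}
P={"top":{"corners":(12,[(42,450),(363,532),(462,120),(160,45)]),"button":(34,[(337,462)]),"face":(60,[(140,446),(268,476)]),"lid":(86,[(247,294)]),"spareA":(72,[(499,302)]),"spareB":(72,[(30,168)]),"pinhead":(73,[(146,331)])},
"scene":{"corners":(12,[(72,282),(330,537),(745,262),(472,75)]),"button":(34,[(355,432)]),"face":(60,[(154,270),(263,362)]),"lid":(86,[(372,190)]),"spareA":(72,[(653,345)]),"spareB":(72,[(257,38)]),"weight":(48,[(107,135)])}}
for n in P:
    p=arm.camera_params(n);print(n,"cam",(-p["R"].T@p["t"]).round())
    for k,(z,q) in P[n].items():
        w=ray(p,(np.array(q)+.5)/3.7-.5+np.array(o[n]),z)[:,:2]
        print(k,w.round(1).tolist())
        if k=="corners":
            e=(w[3]+w[2]-w[0]-w[1]); print("yaw",np.degrees(np.arctan2(e[1],e[0])),"center",w.mean(0).round(1),[np.linalg.norm(w[i]-w[i-1]).round(1) for i in range(4)])
        if k=="face":
            e=w[0]-w[1];print("yaw",np.degrees(np.arctan2(-e[0],e[1])),"c",w.mean(0).round(1),np.linalg.norm(e))
E
```

```text
top cam [ 461.  106. 1006.]
corners [[583.2, 233.0], [534.8, 8.2], [837.4, -59.0], [887.4, 164.7]]
yaw -12.592371433118844 center [710.7  86.7] [np.float64(311.7), np.float64(230.0), np.float64(310.0), np.float64(229.2)]
button [[579.9, 28.9]]
face [[582.5, 162.0], [565.7, 76.4]]
yaw -11.064543166279732 c [574.1 119.2] 87.22457186205001
lid [[682.7, 94.8]]
spareA [[687.0, -74.3]]
spareB [[768.8, 245.7]]
pinhead [[657.9, 161.0]]
scene cam [ 134. -312.  652.]
corners [[583.6, 228.8], [532.7, 3.8], [834.8, -60.3], [887.0, 166.8]]
yaw -11.761612812484445 center [709.5  84.8] [np.float64(309.7), np.float64(230.7), np.float64(308.8), np.float64(232.9)]
button [[577.5, 23.7]]
face [[582.9, 161.4], [567.1, 73.4]]
yaw -10.214149374607462 c [575.  117.4] 89.36564799372637
lid [[681.0, 93.4]]
spareA [[686.1, -77.0]]
spareB [[765.8, 245.9]]
weight [[660.8, 272.7]]
```

```bash
python3 -m jog '[[[40,28,0,-2],[85,60,0,-4],[130,92,0,-6],[175,124,0,-8],[215,151,0,-10.7]]]' 0; cat >> h.py <<'E'
def go(arm,target):
    from scipy.spatial.transform import Rotation as Ro
    s=arm.read_state();R=Ro.from_quat(s["ee_rot"]).as_matrix()
    print("t",s["clock"],"pos",s["position"].round(1),"F",s["contact_force"].round(1),"w",round(s["gripper_width"],1))
    print("x-yaw",np.degrees(np.arctan2(R[1,0],R[0,0])).round(2),"z",R[:,2].round(4),"shift",(R.T@(np.array(target,float)-s["position"])).round(1))
E
python3 -c "
from bench import arm;from h import *
go(arm,[521,129,300])"
```

```text
clock: 0.72
position: [383.3, 350.5, 403.8]
ee_rot: [0.994, -0.106, -0.0, 0.001]
contact_force: [0.2, 0.8, 1.1]
gripper_width: -0.1
t 0.725 pos [383.3 350.5 403.8] F [0.2 0.8 1.1] w -0.1
x-yaw -12.2 z [-0.0012 -0.0024 -1.    ] shift [181.5 187.1 104.1]
```

```bash
python3 -m jog '[[[36,37,20,0],[73,75,40,0],[110,113,60,0],[146,150,80,0],[181,187,104,0]]]'; python3 - <<'E'
from bench import arm;from h import *
go(arm,[521,129,203])
im,d=arm.get_image("wrist");cv2.imwrite("pics/w1.png",im);print(arm.camera_params("wrist"))
im,d=arm.get_image("scene");cv2.imwrite("pics/s1.png",im)
E
```

```text
clock: 1.35
position: [521.3, 127.7, 299.6]
ee_rot: [0.994, -0.106, -0.0, 0.001]
contact_force: [0.8, -0.2, -0.3]
gripper_width: 0.3
t 1.35 pos [521.3 127.7 299.6] F [ 0.8 -0.2 -0.3] w 0.3
x-yaw -12.19 z [-5.e-04 -2.e-03 -1.e+00] shift [-0.6 -1.4 96.6]
{'mtx': array([[318.52333857,   0.        , 259.86759075],
       [  0.        , 318.52333857, 188.47044654],
       [  0.        ,   0.        ,   1.        ]]), 'R': array([[-0.21618362, -0.97632697,  0.00709193],
       [-0.92549915,  0.2072319 ,  0.31702724],
       [-0.31099191,  0.06197253, -0.94838992]]), 't': array([231.70640248, 449.40985746, 431.11282693])}
```

View pics/w1.png

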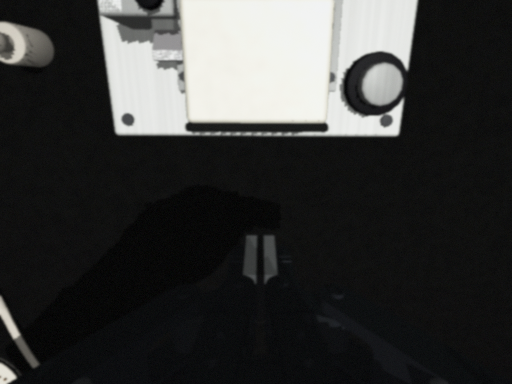

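View pics/s1.png

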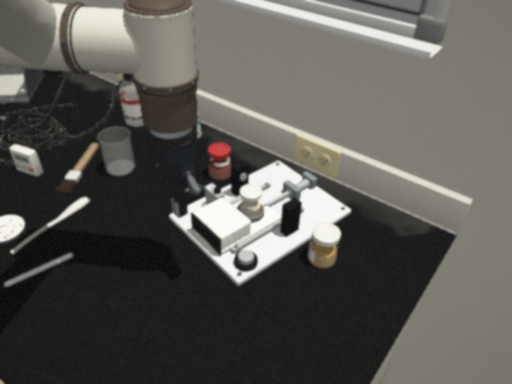

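The wrist view shows the rubber plate top at columns 186–328, rows 122–131, level and square to the tool. The button is at (383,84) and the fingertips are near column 260.

```bash
python3 - <<'E'
from bench import arm;from h import *
p=arm.camera_params("wrist")
for k,q,z in[("faceL",(186,131),60),("faceR",(328,131),60),("faceback",(257,122),60),("btn",(383,84),34),("edgeL",(115,135),12),("edgeR",(400,135),12)]:
    print(k,ray(p,q,z)[0].round(1))
im=cv2.imread("pics/w1.png")
hs=cv2.cvtColor(im,cv2.COLOR_BGR2GRAY)[40:130,335:420]
print(cv2.HoughCircles(cv2.medianBlur(hs,3),3,1,50,param1=80,param2=15,minRadius=15,maxRadius=40))
E
```

```text
faceL [580.  159.4  60. ]
faceR [560.1  70.4  60. ]
faceback [575.6 113.7  60. ]
btn [578.9  23.5  34. ]
edgeL [584.7 227.1  12. ]
edgeR [535.3   5.9  12. ]
[[[43.5 46.5 34.9]]]
```

```bash
python3 -m jog '[[[0,0,30,0],[0,0,60,0],[0,0,85,0],[0,0,95,0],[0,0,95,0]]]'; python3 -m jog '[[[8,0,0,0],[16,0,0,0],[24,0,0,0],[29,0,0,0],[31,0,0,0]]]';  python3 -c "
from bench import arm;from h import *
go(arm,[570,116,203])"
```

```text
clock: 2.08
position: [520.4, 125.1, 201.5]
ee_rot: [0.994, -0.109, -0.004, 0.003]
contact_force: [-0.2, 0.3, -0.0]
gripper_width: -0.0
clock: 2.7
position: [551.0, 118.2, 201.3]
ee_rot: [0.994, -0.109, -0.004, 0.003]
contact_force: [0.0, -0.3, 0.0]
gripper_width: 0.2
t 2.7 pos [551.  118.2 201.3] F [ 0.  -0.3  0. ] w 0.2
x-yaw -12.56 z [-0.0082 -0.006  -0.9999] shift [19.  -2.  -1.8]
```

```bash
python3 -m jog '[[[4,-1,0,0],[8,-1.5,0,0],[12,-1.5,0,0],[16,-1.5,0,0],[20,-1.5,0,0]]]';  python3 -m jog '[[[5,0,0,0],[10,0,0,0],[15,0,0,0],[20,0,0,0],[25,0,0,0]]]';python3 -c "
from bench import arm;from h import *
go(arm,[570,116,203])"
```

```text
clock: 3.32
position: [570.5, 115.5, 201.2]
ee_rot: [0.994, -0.109, -0.004, 0.004]
contact_force: [-4.4, 3.0, 2.2]
gripper_width: 0.3
clock: 3.95
position: [594.2, 110.3, 201.0]
ee_rot: [0.994, -0.109, -0.006, 0.004]
contact_force: [1.2, 1.0, -1.0]
gripper_width: 0.0
t 3.95 pos [594.2 110.3 201. ] F [ 1.2  1.  -1. ] w 0.0
x-yaw -12.54 z [-0.0121 -0.0065 -0.9999] shift [-24.9  -0.3  -1.7]
```

```bash
python3 - <<'E'
from bench import arm;from h import *
im,d=arm.get_image("scene");cv2.imwrite("pics/s2.png",cv2.resize(im[120:300,130:370],None,fx=3.2,fy=3.2,interpolation=cv2.INTER_CUBIC))
print(arm.read_state()["contact_force"],arm.read_state()["wrist_torque"])
E
```

```text
[-2.15810426  0.64811357  1.8183959 ] [0.20924778 0.56527436 0.00533189]
```

View pics/s2.png

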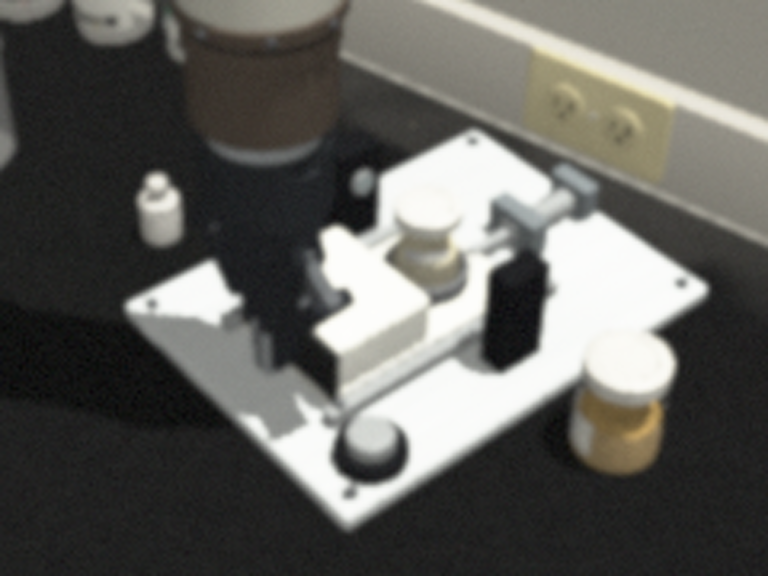

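```bash
python3 -m jog '[[[5,0,0,0],[10,0,0,0],[14,0,0,0],[18,0,0,0],[20,0,0,0]]]';  python3 -m jog '[[[2,0,0,0],[4,0,0,0],[5,0,0,0],[6,0,0,0],[6,0,0,0]]]';python3 -c "
from bench import arm;from h import *
go(arm,[570,116,203])"
```

```text
clock: 4.62
position: [613.6, 106.0, 200.9]
ee_rot: [0.994, -0.109, -0.007, 0.004]
contact_force: [-6.1, 4.0, 5.9]
gripper_width: 0.0
clock: 5.25
position: [618.6, 105.0, 200.9]
ee_rot: [0.994, -0.109, -0.008, 0.004]
contact_force: [-7.4, 4.2, 4.5]
gripper_width: 0.2
t 5.25 pos [618.6 105.  200.9] F [-7.4  4.2  4.5] w 0.2
x-yaw -12.55 z [-0.0167 -0.007  -0.9998] shift [-49.8  -0.2  -1.4]
```

```bash
python3 -m jog '[[[1,0,0,0],[2,0,0,0],[3,0,0,0],[3,0,0,0],[3,0,0,0]]]';  python3 -m jog '[[[1,0,0,0],[2,0,0,0],[3,0,0,0],[3,0,0,0],[3,0,0,0]]]'; python3 -m jog '[[[1,0,0,0],[2,0,0,0],[3,0,0,0],[3,0,0,0],[3,0,0,0]]]'
```

```text
clock: 5.88
position: [620.5, 104.7, 200.9]
ee_rot: [0.994, -0.109, -0.009, 0.005]
contact_force: [-6.8, 3.8, 5.2]
gripper_width: -0.0
clock: 6.5
position: [621.5, 104.6, 200.9]
ee_rot: [0.994, -0.109, -0.012, 0.005]
contact_force: [-10.8, 5.9, 7.6]
gripper_width: 0.2
clock: 7.12
position: [622.4, 104.7, 200.9]
ee_rot: [0.994, -0.109, -0.015, 0.006]
contact_force: [-11.1, 6.1, 7.5]
gripper_width: -0.2
```

```bash
python3 -m jog '[[[2,0,0,0],[4,0,0,0],[5,0,0,0],[5,0,0,0],[5,0,0,0]]]'; python3 - <<'E'
from bench import arm;from h import *
im,d=arm.get_image("scene");cv2.imwrite("pics/s3.png",cv2.resize(im[120:300,130:370],None,fx=3.2,fy=3.2,interpolation=cv2.INTER_CUBIC))
im,d=arm.get_image("wrist");cv2.imwrite("pics/w3.png",im)
from scipy.spatial.transform import Rotation as Ro
s=arm.read_state();print((s["position"]+Ro.from_quat(s["ee_rot"]).apply([11,0,173])).round(1),s["contact_force"])
E
```

```text
clock: 7.75
position: [623.9, 104.7, 200.9]
ee_rot: [0.994, -0.109, -0.02, 0.006]
contact_force: [-16.6, 8.3, 12.4]
gripper_width: 0.1
[627.5 100.8  27.7] [-15.74161722   8.65543833  10.99343933]
```

View pics/s3.png

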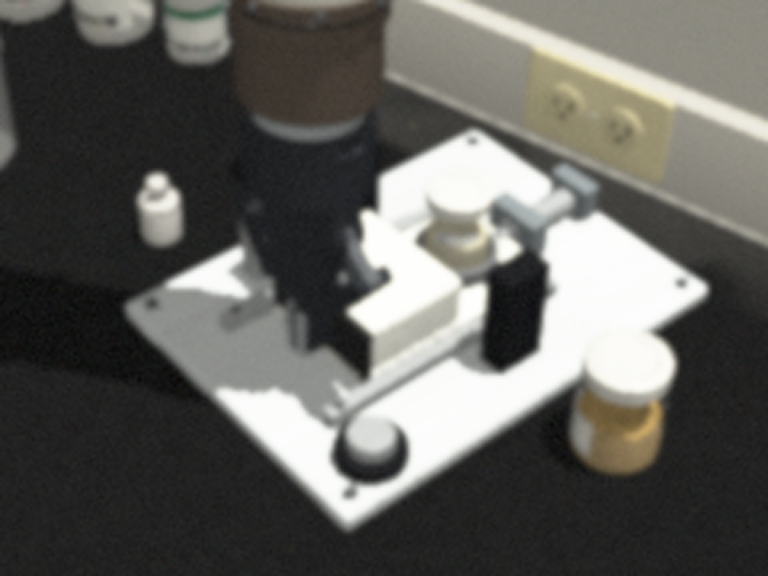

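View pics/w3.png

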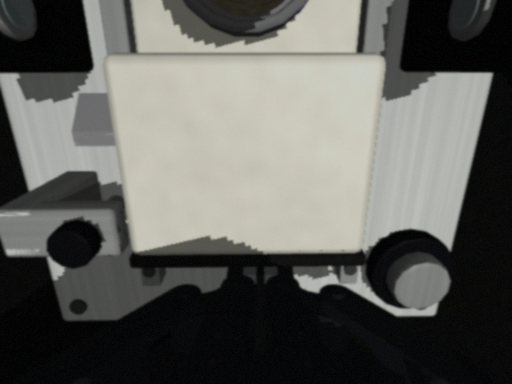

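The tip has stalled at 20 N, well above the 7 N spring force, so the carriage is at its end stop. The face has travelled about 59–60 mm. Backing off.

```bash
python3 -m jog '[[[-8,0,0,0],[-18,0,0,0],[-28,0,0,0],[-40,0,0,0],[-52,0,0,0]]]'; python3 -m jog '[[[-10,0,0,0],[-20,0,-10,0],[-30,0,-30,0],[-35,0,-60,0],[-35,0,-90,0]]]'; python3 - <<'E'
from bench import arm;from h import *
im,d=arm.get_image("scene");cv2.imwrite("pics/s4.png",cv2.resize(im[120:300,130:370],None,fx=3.2,fy=3.2,interpolation=cv2.INTER_CUBIC))
im,d=arm.get_image("wrist");cv2.imwrite("pics/w4.png",im)
go(arm,[578.5,25,230])
E
```

```text
clock: 8.48
position: [573.0, 115.9, 203.3]
ee_rot: [0.994, -0.109, -0.019, 0.006]
contact_force: [0.1, 0.0, -0.9]
gripper_width: -0.1
clock: 9.1
position: [541.9, 124.5, 296.2]
ee_rot: [0.994, -0.109, -0.019, 0.006]
contact_force: [0.5, -0.9, -0.6]
gripper_width: 0.0
t 9.2 pos [543.3 124.9 299.1] F [ 0.3  0.5 -0. ] w -0.1
x-yaw -12.49 z [-0.0313 -0.0049 -0.9995] shift [58.  89.1 68.5]
```

View pics/s4.png

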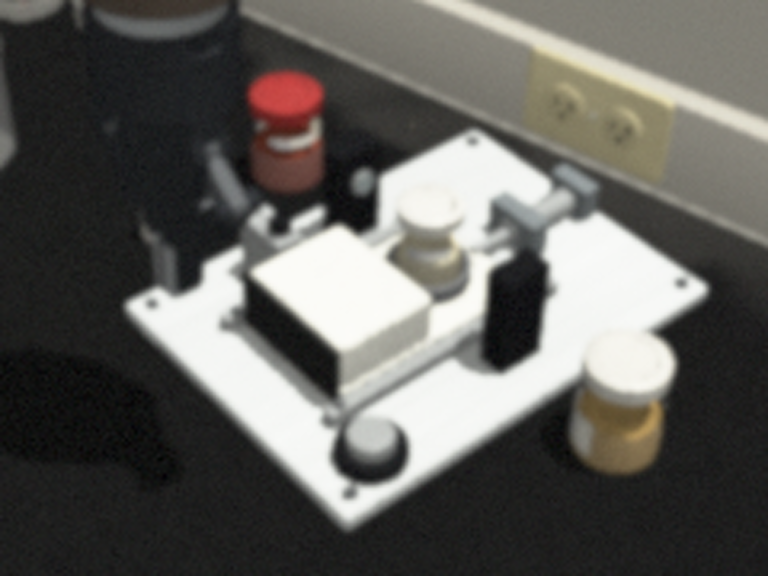

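View pics/w4.png

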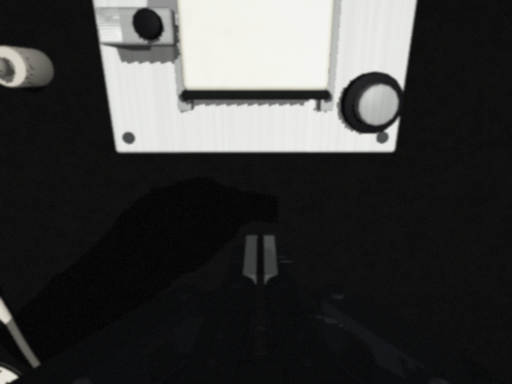

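```bash
python3 - <<'E'
from bench import arm;from h import *
from scipy.spatial.transform import Rotation as Ro
p=arm.camera_params("wrist")
for k,q,z in[("faceL",(182,99),60),("faceR",(330,98),60),("btn",(379,104),34),("edgeL",(116,153),12),("edgeR",(396,152),12)]:
    print(k,ray(p,q,z)[0].round(1))
s=arm.read_state();R=Ro.from_quat(s["ee_rot"])
tip=s["position"]+R.apply([0,0,173]);print("tip",tip.round(1),s["clock"])
for b in([578.5,25.5],):
  print("shift to 20 above",R.inv().apply(np.array([*b,54])-tip).round(1))
for n in("top","scene"):print(n,(proj(arm.camera_params(n),tip)))
im,d=arm.get_image("top");cv2.imwrite("pics/t5.png",cv2.resize(im[100:255,190:350],None,fx=3.7,fy=3.7,interpolation=cv2.INTER_CUBIC))
E
```

```text
faceL [615.9 156.   60. ]
faceR [596.5  65.6  60. ]
btn [581.8  26.8  34. ]
edgeL [585.9 231.9  12. ]
edgeR [536.8   9.   12. ]
tip [537.9 124.  126.2] 9.2
shift to 20 above [63.1 86.6 71.4]
top [[241.68128277 236.5806759 ]]
scene [[186.67181704 207.26705289]]
```

View pics/t5.png

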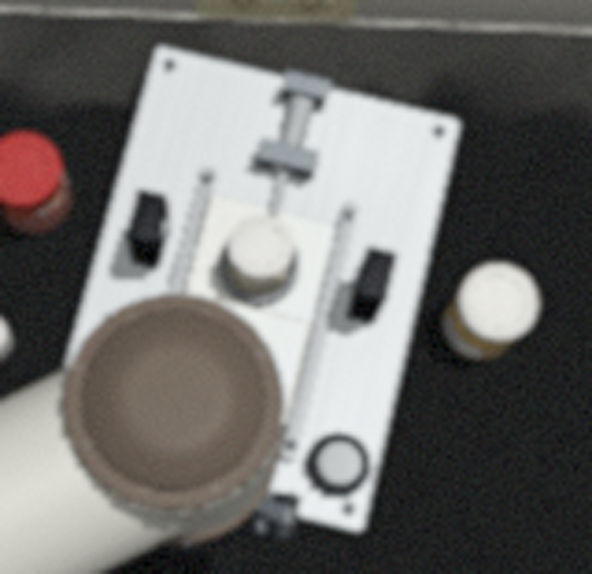

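Latched: the face moved from x≈570 to 606, about 36 mm, and the lid sits between the posts. Moving above the button.

```bash
python3 -m jog '[[[15,20,0,0],[32,44,5,0],[48,66,20,0],[60,82,40,0],[64,87,51,0]]]'; python3 -m jog '[[[0,0,0,0],[0,0,0,0],[0,0,0,0],[0,0,0,0],[0,0,0,0]]]'; python3 - <<'E'
from bench import arm;from h import *
from scipy.spatial.transform import Rotation as Ro
im,d=arm.get_image("wrist");cv2.imwrite("pics/w6.png",im)
for n in ("scene",):
    im,d=arm.get_image(n);cv2.imwrite("pics/s6.png",cv2.resize(im[180:290,180:340],None,fx=5,fy=5,interpolation=cv2.INTER_CUBIC))
s=arm.read_state();R=Ro.from_quat(s["ee_rot"])
tip=s["position"]+R.apply([0,0,173]);print("tip",tip.round(1),s["clock"],R.as_matrix()[:,2])
print(R.inv().apply(np.array([579.5,25.5,34])-tip).round(1))
p=arm.camera_params("wrist");print(proj(p,[tip,[579.5,25.5,34]]))
E
```

```text
clock: 9.88
position: [584.0, 24.5, 243.4]
ee_rot: [0.994, -0.11, -0.018, 0.005]
contact_force: [0.2, 0.6, 0.0]
gripper_width: -0.1
clock: 10.5
position: [583.9, 24.7, 243.8]
ee_rot: [0.994, -0.11, -0.018, 0.005]
contact_force: [0.3, -0.1, 0.3]
gripper_width: -0.1
tip [577.5  23.5  70.7] 10.6 [-0.03756092 -0.00640337 -0.99927382]
[ 2.8 -3.  36.6]
[[260.42577496 251.59620619]
 [255.46213001 217.41665076]]
```

View pics/w6.png

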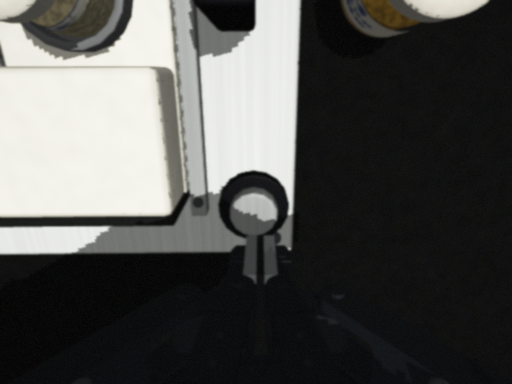

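View pics/s6.png

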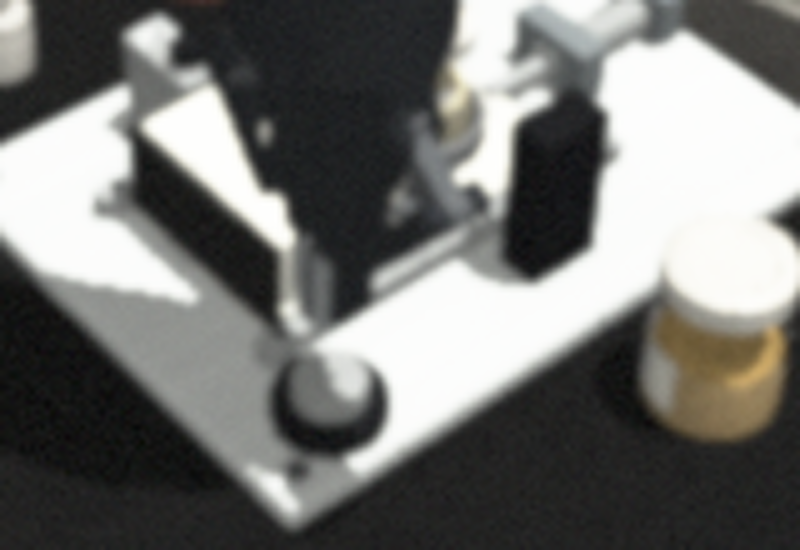

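In the wrist view the button disc is centred near (254,211), so the fingertips need about 4.5 mm more inward and 3 mm left.

```bash
python3 -m jog '[[[2,-2,5,0],[4,-3,12,0],[4.5,-3.5,20,0],[4.5,-3.5,26,0],[4.5,-3.5,28,0]]]'; python3 - <<'E'
from bench import arm;from h import *
from scipy.spatial.transform import Rotation as Ro
im,d=arm.get_image("wrist");cv2.imwrite("pics/w7.png",cv2.resize(im[150:300,180:340],None,fx=4,fy=4))
im,d=arm.get_image("scene");cv2.imwrite("pics/s7.png",cv2.resize(im[180:290,180:340],None,fx=5,fy=5,interpolation=cv2.INTER_CUBIC))
s=arm.read_state();R=Ro.from_quat(s["ee_rot"])
tip=s["position"]+R.apply([0,0,173]);print("tip",tip.round(1),s["clock"])
E
```

```text
clock: 11.22
position: [587.8, 26.7, 214.6]
ee_rot: [0.994, -0.11, -0.019, 0.006]
contact_force: [0.5, 0.2, 0.7]
gripper_width: 0.1
tip [581.4  25.6  42.2] 11.325
```

View pics/w7.png

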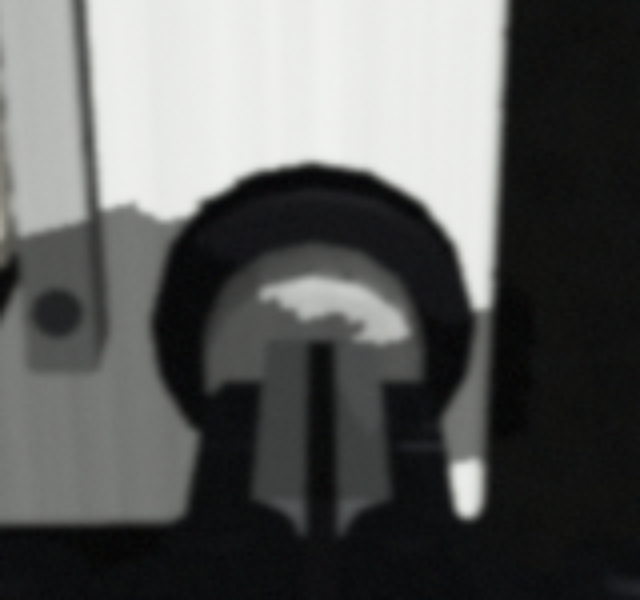

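View pics/s7.png

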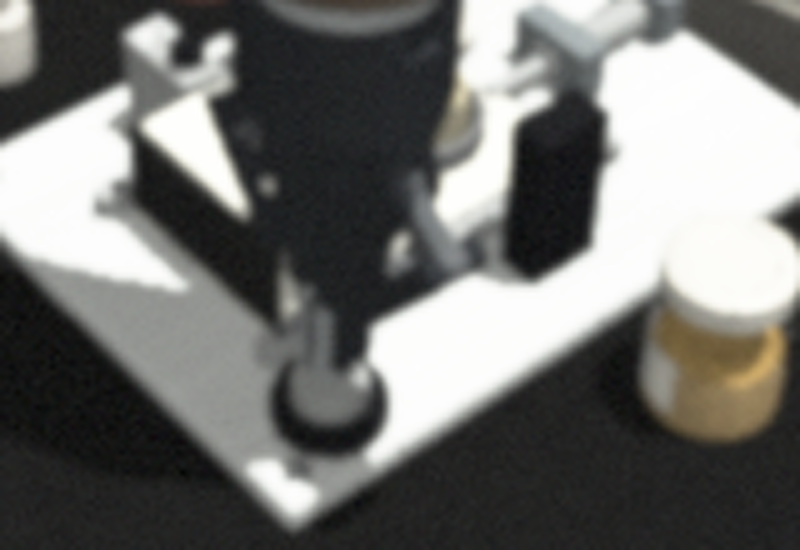

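```bash
python3 - <<'E'
from bench import arm;from h import *
from scipy.spatial.transform import Rotation as Ro
s=arm.read_state();R=Ro.from_quat(s["ee_rot"]);T=s["position"]
p=arm.camera_params("wrist")
for dx in(11,5,0,-5,-11):print(dx,proj(p,T+R.apply([dx,0,173])).round(1))
print("button arc top edge px (258,210.5):",ray(p,(258,210.5),34).round(1),"sides",ray(p,[(231,240),(286,240)],34).round(1))
d=arm.get_image("wrist")[1];print(d[205:262:4,252].round(0), d[205:262:4,264].round(0))
x=np.linalg.inv(p["mtx"])
for v in(225,232,237,245,255):
  for u in(252,268):
    z=d[v,u]; print(v,u,(p["R"].T@(x@[u,v,1]*z-p["t"])).round(1))
E
```

```text
11 [[260.4 231.7]]
5 [[260.4 242.7]]
0 [[260.4 251.6]]
-5 [[260.4 260.3]]
-11 [[260.4 270.6]]
button arc top edge px (258,210.5): [[600.1  22.6  34. ]] sides [[586.8  40.1  34. ]
 [580.3  12.   34. ]]
[172. 172. 170. 166. 164. 164. 165. 167. 151. 147. 144. 140. 137. 134.
 130.] [170. 171. 171. 165. 164. 164. 165. 166. 151. 147. 143. 139. 136. 133.
 132.]
225 252 [593.   27.4  34.3]
225 268 [591.   19.4  34.1]
232 252 [589.1  28.3  34.5]
232 268 [586.7  20.3  33.4]
237 252 [593.6  27.1  48.1]
237 268 [591.5  19.8  47.4]
245 252 [593.2  27.1  54.9]
245 268 [592.3  20.   56.1]
255 252 [593.2  27.1  63.2]
255 268 [592.8  20.2  65.2]
```

```bash
python3 -m jog '[[[2.5,0,2,0],[2.5,0,5,0],[2.5,0,8,0],[2.5,0,10,0],[2.5,0,11,0]]]'; python3 -m jog '[[[0,0,1,0],[0,0,2,0],[0,0,3,0],[0,0,4,0],[0,0,4,0]]]';python3 -m jog '[[[0,0,1,0],[0,0,2,0],[0,0,3,0],[0,0,3,0],[0,0,3,0]]]'
```

```text
clock: 12.0
position: [590.2, 26.2, 204.5]
ee_rot: [0.994, -0.11, -0.018, 0.005]
contact_force: [-0.5, 0.5, 2.9]
gripper_width: 0.3
clock: 12.62
position: [590.2, 26.2, 201.5]
ee_rot: [0.994, -0.11, -0.018, 0.005]
contact_force: [-2.2, 0.4, 7.0]
gripper_width: -0.1
clock: 13.25
position: [590.1, 26.3, 201.2]
ee_rot: [0.994, -0.109, -0.017, 0.006]
contact_force: [-4.9, 1.1, 17.5]
gripper_width: -0.1
```

```bash
python3 -m jog '[[[0,0,1,0],[0,0,1.5,0],[0,0,1.5,0],[0,0,1.5,0],[0,0,1.5,0]]]'; python3 - <<'E'
from bench import arm;from h import *
im,d=arm.get_image("wrist");cv2.imwrite("pics/w8.png",cv2.resize(im[150:300,180:340],None,fx=4,fy=4))
p=arm.camera_params("wrist");x=np.linalg.inv(p["mtx"])
for v in range(204,250,3):
    print(v,[(p["R"].T@(x@[u,v,1]*d[v,u]-p["t"])).round(1).tolist() for u in(235,260,285)])
E
```

```text
clock: 13.88
position: [590.1, 26.4, 201.3]
ee_rot: [0.994, -0.109, -0.017, 0.006]
contact_force: [-3.5, 1.9, 11.5]
gripper_width: 0.0
204 [[605.2, 34.0, 11.3], [603.0, 20.8, 13.2], [599.7, 8.0, 12.3]]
207 [[604.0, 34.2, 12.5], [603.3, 20.8, 17.9], [598.4, 8.3, 13.3]]
210 [[602.5, 34.5, 13.0], [603.1, 20.9, 21.2], [596.5, 8.6, 12.8]]
213 [[602.4, 34.3, 16.8], [602.6, 21.1, 23.8], [595.7, 9.0, 14.7]]
216 [[603.1, 33.9, 22.1], [601.3, 21.4, 24.3], [595.9, 9.3, 18.8]]
219 [[601.7, 34.2, 22.5], [599.5, 21.8, 23.9], [596.0, 9.6, 22.5]]
222 [[601.1, 34.2, 24.8], [598.4, 22.0, 25.0], [595.0, 9.9, 23.8]]
225 [[599.3, 34.7, 24.4], [596.4, 22.5, 24.2], [593.6, 10.2, 24.2]]
228 [[597.9, 35.0, 24.9], [595.3, 22.7, 25.4], [591.9, 10.5, 24.2]]
231 [[595.5, 35.7, 23.3], [594.2, 23.0, 26.4], [590.6, 10.9, 24.7]]
234 [[594.3, 35.9, 24.3], [593.3, 23.2, 27.7], [588.5, 11.2, 24.1]]
237 [[593.5, 36.0, 26.0], [595.5, 22.8, 34.9], [587.2, 11.5, 24.7]]
240 [[592.5, 36.2, 27.1], [594.9, 23.0, 36.6], [585.6, 11.8, 24.9]]
243 [[590.7, 36.6, 26.9], [595.1, 23.0, 39.7], [583.6, 12.2, 24.4]]
246 [[594.6, 35.1, 37.0], [595.1, 23.1, 42.3], [582.4, 12.5, 25.3]]
249 [[594.0, 35.1, 38.7], [595.2, 23.1, 45.1], [589.3, 12.4, 39.5]]
```

View pics/w8.png

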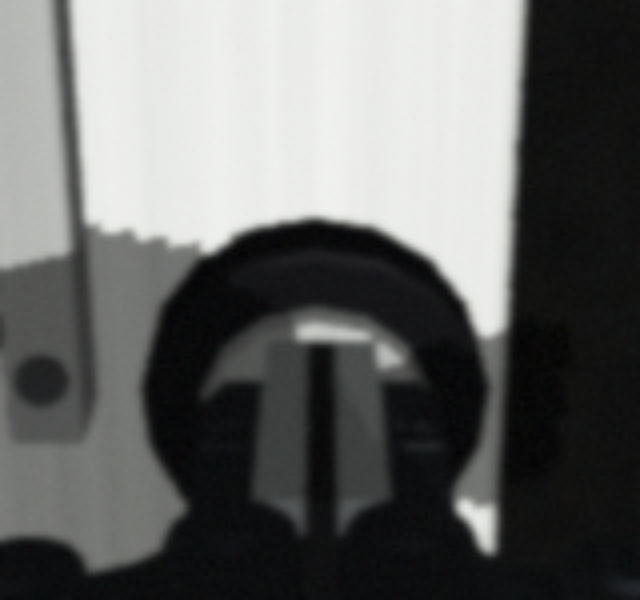

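The tips are on the button. Its top is at about 27.7 mm, the housing at 24.5 mm, and it has bottomed with over 10 N on it. Lifting straight up.

```bash
python3 -m jog '[[[0,0,-5,0],[0,0,-15,0],[0,0,-35,0],[0,0,-60,0],[0,0,-90,0]]]'; python3 -m jog '[[[-20,0,-20,0],[-45,0,-40,0],[-70,0,-60,0],[-90,0,-70,0],[-100,0,-80,0]]]'; python3 -m jog '[[[-30,0,0,0],[-60,0,0,0],[-80,0,0,0],[-90,0,0,0],[-90,0,0,0]]]'; python3 - <<'E'
from bench import arm;from h import *
for n in("top","scene"):
    x0,y0=(190,100) if n=="top" else (150,140)
    im,d=arm.get_image(n);cv2.imwrite(f"pics/{n}9.png",cv2.resize(im[y0:y0+155,x0:x0+200],None,fx=3.7,fy=3.7,interpolation=cv2.INTER_CUBIC))
s=arm.read_state();print(s["clock"],s["contact_force"],s["position"])
E
```

```text
clock: 14.55
position: [593.1, 27.0, 291.4]
ee_rot: [0.994, -0.109, -0.018, 0.006]
contact_force: [0.3, 0.0, -0.3]
gripper_width: 0.1
clock: 15.18
position: [497.6, 49.4, 375.4]
ee_rot: [0.994, -0.109, -0.018, 0.006]
contact_force: [0.2, 0.6, -0.1]
gripper_width: 0.0
clock: 15.8
position: [409.7, 69.0, 378.7]
ee_rot: [0.994, -0.108, -0.018, 0.006]
contact_force: [-0.0, 0.5, -0.0]
gripper_width: 0.0
15.9 [-0.26185632  0.506756    0.13404086] [410.36267425  69.02790682 378.55714079]
```

View pics/top9.png

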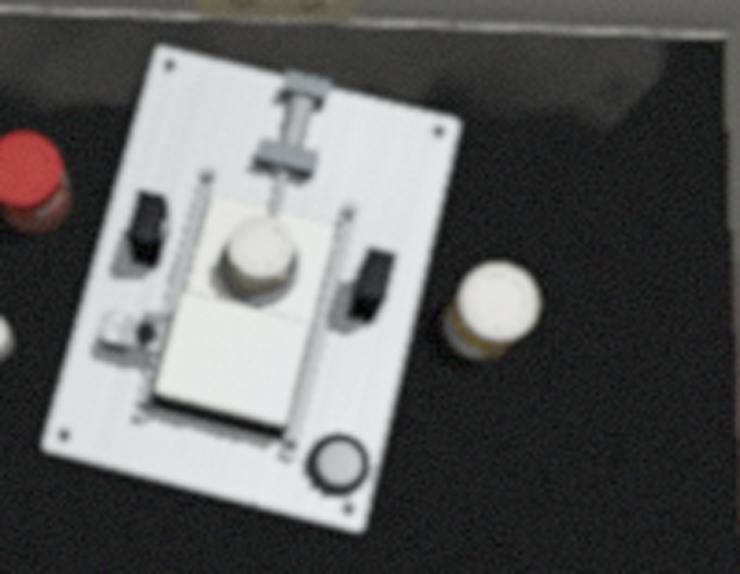

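View pics/scene9.png

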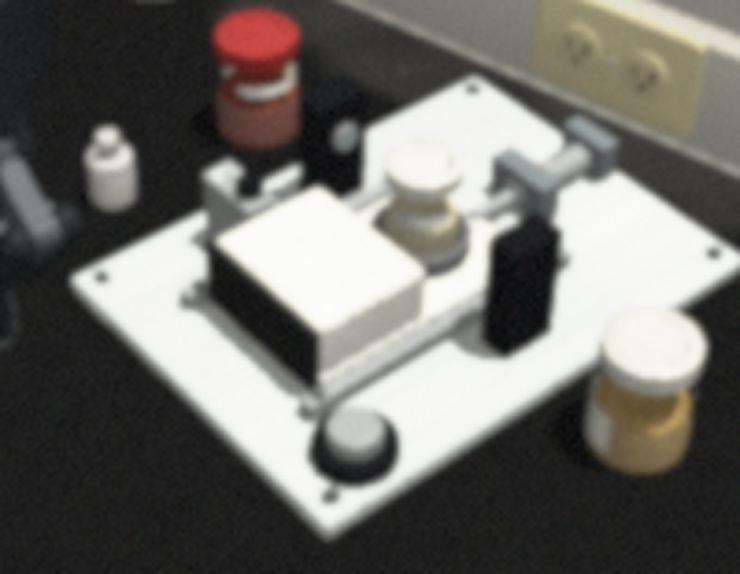

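Both views show the carriage latched mid-way with the jar between the posts, the button up again, and the spares and weight unmoved (spare lids at (499,302) and (30,168) in the top crop, as before).

```bash
python3 -c "
from bench import arm
print(arm.job_done())"
```

```text
the job is handed in; nothing more can be done
None
```

The sample jar is in the reader and the start button has been pressed and released. I handed the job in at about 16 s, with no verdict reported.

- **Push:** I pushed the carriage face straight in with closed fingertips until it stalled at about 20 N. The spring alone gives at most 7 N, and the measured travel was about 59 mm, so I took that as the end stop.
- **Latch:** After I backed off, the carriage sprang back to about 36 mm and stayed there, with the jar between the two posts.
- **Button:** I pressed it straight down until it stopped moving. Its top was then at about 28 mm and the force peaked at 17.5 N. In the last pictures it is up again.
- **Last checks:** The carriage is still latched. The jar was not touched, and the two spare jars and the weight are where they started. The arm is clear, with about 0 N at the wrist.

Two things disagreed. The camera estimates of the button position differed by up to 7 mm, so I corrected the position with the wrist depth image before pressing. The tool had also tilted about 2° after the push, which did no harm.

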